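# Hold a spring-tip test probe square on a tilted circuit board's test pad

### The job

Draw the test probe up out of its stand and set its tip on the round ringed test pad of the tilted circuit board, with the probe square to the board's face. Press gently until the spring tip is about half pushed in, and finish while still holding it there, pressed, with the probe in the gripper. Do not drop the probe on the table, push the board out of its tilt, or disturb the solder reel, jar, screwdriver and parts tray.

Things in the scene. Friction and masses are not known exactly. Their poses are not given: they have to be found in the camera images.
- probe: Loose pen-like test probe, 140 mm long, about 90 g, upright in the stand at first. Origin: on its axis, underside of its round finger guard (resting on the stand's top); z along the axis, tip to rear. Guard 30 mm diameter, z 0 to 6 mm. Round handle to grip: 22 mm diameter, z 6 to 95. Nose: 10 mm diameter, z -25 to 0. Sprung brass tip: 4 mm rod with 5 mm ball, down to z -45 when free.
- probe_tip (a point): The very end of the ball tip, on the probe's axis: 45 mm below the underside of the finger guard when the spring is free, less when pushed in. z axis as the probe's.
- plunger (a joint): How far the spring tip is pushed in: 0 free, 0.012 m fully in (bottomed). The spring pushes back with about 1 N at the start of the travel and 4.6 N at its end (300 N/m): about 2.8 N half-way.
- stand: Fixed grey block, 75 x 75 mm, 65 mm high, with an upright 15 mm through hole in the middle of its top that takes the probe's nose and tip. Origin: centre of its underside, on the table.
- holder: Fixed board holder: base plate 150 (x) x 140 (y) x 12 mm, two posts 100 mm high at y = +/-64 mm with clamp knobs outside them. Origin: centre of the underside of its base, on the table. Holds the green board between the posts.
- board: Green circuit board, 130 (x) x 100 (y) x 3 mm, on a stiff tilt hinge along the holder's y axis, 90 mm above the table; tilted 14 to 24 degrees, its face leaning to the holder's -x side, roughly towards the robot. Stays put below about 2 N m. Origin: middle of its upper face; x up its slope, z its outward normal. Parts on it stand up to 12 mm proud, none within 20 mm of the pad's centre.
- test_spot (a point): Centre of the upper face of the test pad, where the tip must press. The pad is the board's one large round metal disc: 16 mm diameter, 2 mm proud, with a thin white ring (26 mm) printed around it, 22 mm down the slope and 12 mm to +y from the board's middle. Axes as the board's: z outward normal, y along the hinge, x up the slope.
- reel: Bystander: metal solder reel standing on end, 54 mm diameter, 48 mm high. Origin: centre of its underside.
- jar: Bystander: small lidded jar, 48 mm diameter, 50 mm high. Origin: centre of its underside.
- driver: Bystander: screwdriver lying on the table along its x axis, about 200 mm long.
- parts_tray: Bystander: black open parts tray, 120 x 80 x 30 mm. Origin: centre of its underside.
There are look-alikes about, which are no part of the job. Leave any pink look-alike of the probe alone.

How it is judged:
By the outcome, as a careful person would: the job done as asked, in the order asked, and still so for the second after the job is handed in, while the arm keeps its last pose, push and grip.
It also fails if it takes over 35 s, if anything falls off the work surface, if the arm or the gripper's body presses on something with over 40 N, if the wrist force passes 120 N, or if a joint passes its speed limit or range.

### The arm

A 6-joint arm with a two-finger parallel gripper is mounted at the origin on the work surface. World frame = base frame: x ahead of the robot, y to its left, z up, the work surface at z = 0. Lengths are in m, angles in rad, forces in N, time in s.
With the tool pointing down it reaches from about 0.325 to 0.925 m from the base axis. Payload 3.1 kg.
Tool frame: the origin (TCP) lies midway between the tips of the shut fingers; the grasp point (between the pads) lies grasp_offset behind it (grasp_offset is the distance from the TCP to the grasp point, in m); z points along the fingers, y is the line along which they close (so a half turn about z gives the same grasp; the last joint's range is limited). The gripper opens to 85 mm and grips with 20 to 120 N. Pads are 22 mm wide; open, the fingers measure 114 mm over their backs; the gripper's body (76 mm by 85 mm) begins 54 mm behind the grasp point. The pads swing forward as they close: fully open they stand 13 mm farther back than shut.
Start: joints at [-1.313, 0.217, 1.613, -0, 1.311, -0.112], TCP at [0.226, -0.583, 0.231] pointing down, gripper open.
Joint ranges: [-2.75, 2.75], [-0.78, 2.1], [0.31, 2.55], [-1.13, 4.27], [0.13, 2.63], [-2.58, 2.58]. Speed limits (rad/s): [2.79, 2.79, 3.14, 3.14, 3.14, 3.14].

### API

Orientations are given as a unit quaternion [x, y, z, w].
In Python, from workcell import read_state, read_camera, calibration, finish_job, cut_out, grasp_offset gives the robot as it stands.
- The arm moves only by the tool move_arm, never from a script. Its argument "plan" is a list of rows, each a list of 7 numbers: the closure, from 0 (fully open) to 1 (shut), then the shift along the world's x, y, z each as a share of 0.1 m, from -1 to 1, then the turn, a rotation vector about the world's x, y, z each as a share of 1.5 rad, from -1 to 1. In form: [[hand, x, y, z, ax, ay, az], ...]. A call has 1 to 20 rows; each row is the pose to reach, as a shift and turn from the pose commanded when the call began; what a row does not reach only later rows make up. A row lasts 1/10 s, in which the tool goes at most 50 mm and 8.59 degrees, less where a joint would pass 70% of its speed; a pose out of reach is approached as far as the arm can. A call with a number of a shift or a turn outside -1 to 1 is refused whole. A call with a gripper value outside its range is refused whole. The fingers move at their own pace and stop on an object; "force" is the grip in N (left out, the last holds). Time passes only in rows, so rows that repeat a pose let the fingers close. It gives the time, the measured TCP pose, the force, the opening and the grip force at its end, in the units of the state.
- read_state(): the state, without advancing time (a new reading comes with each control period).
- read_camera(name): name is "scene" or "top"; returns the picture (480x640x3 uint8, red, green, blue); there is no depth.
- calibration(name): a dict with "fx", "fy", "cx", "cy" (pixels), "dist" ([k1, k2, p1, p2, k3] as OpenCV has them; the pictures are not rectified), "pose" (4x4, takes a point from camera to world coordinates). Camera axes: x right, y down, z forward; pixel columns grow to the right and rows downward; lengths in m; the calibration is good to about 2 mm. A picture is of the moment at which its call begins. calibration takes no time and is no camera call.
- finish_job(): hands the job in; it is judged then, once.
Trained networks look in the newest picture that a camera, given by its name, has taken for a name from the list of things; names that differ only in an ending like _2 or _b are one class to them, and where a whole thing is asked for, a point or a joint stands for the part that bears it (a point fixed in the world has none). Each returns a list of dicts, best first, with "p" (0 to 1); they miss things now and then, are a little off and sometimes report something else, mostly with a low value. They report only what shows in the picture. A call takes as long as a camera call. They do not tell look-alikes from the thing itself.
- cut_out(query, camera): "region" (480x640 bool, what is visible of it) and "rect" ([left, top, right, bottom] in pixels, round what is visible of it).
The state is a dict: "t": time; "joints": joint angles; "dq": joint speeds; "effort": joint torques, N m; "tool_pos": TCP position; "tool_rot": TCP orientation; "force": force on the tool from outside, world axes, zero at the start; "ft_torque": the same for the moment, N m; "grip_width": opening from 0.0 (shut) to 1.0 (fully open); "grasp_force": force on a finger pad.
Only numpy, scipy, OpenCV 4.12 (cv2) and the standard library are available. Lean on these libraries where they do the work, as an engineer would, in place of code of your own. Each camera call takes 0.05 s, during which the arm holds its last target. There are 200 camera calls.

## Working session

There is one attempt and no reset: what is moved stays moved. The work goes in short steps, Python scripts to look and compute and a tool call to move; the robot and the scene stay as the last step left them, time stands still between calls to the robot, and variables do not carry over. Pictures are saved under pics/ and viewed, at most 10 in all, crops included, and the job is handed in when it is done.

Besides the shell and the picture viewer there is one more tool, called after "Request:" as name(argument=value, ...), one argument or row to a line, values as JSON. move_arm: Moves the arm, as the interface text tells. Its arguments: {"type":"object","properties":{"plan":{"type":"array"},"force":{"type":"number"}},"required":["plan"]}

```bash
mkdir -p pics
python3 - <<'E'
from workcell import *
import cv2,numpy as np
for c in("scene","top"):
    cv2.imwrite(f"pics/{c}0.png",read_camera(c)[:,:,::-1])
    k=calibration(c);print(c,{a:np.round(b,4).tolist() for a,b in k.items()})
    for q in("probe","stand","board","test_spot","holder"):
        for d in cut_out(q,c)[:3]:print(q,round(d["p"],2),np.round(d["rect"]).tolist(),int(d["region"].sum()))
print(grasp_offset() if callable(grasp_offset) else grasp_offset);print(read_state())
E
```

```text
scene {'fx': 453.1666, 'fy': 453.1666, 'cx': 322.6733, 'cy': 237.146, 'dist': [0.0142, 0.0, 0.0, 0.0, 0.0], 'pose': [[0.5787, 0.5481, -0.6039, 1.233], [0.8155, -0.377, 0.4392, -0.4374], [0.0131, -0.7466, -0.6652, 0.7369], [0.0, 0.0, 0.0, 1.0]]}
probe 0.72 [240.0, 248.0, 260.0, 288.0] 491
probe 0.7 [222.0, 295.0, 243.0, 346.0] 618
stand 0.8 [223.0, 270.0, 278.0, 323.0] 1777
board 0.88 [343.0, 190.0, 407.0, 212.0] 878
board 0.44 [329.0, 182.0, 412.0, 256.0] 3314
test_spot 0.81 [345.0, 188.0, 404.0, 213.0] 797
holder 0.85 [331.0, 183.0, 410.0, 256.0] 3123
top {'fx': 594.4231, 'fy': 594.4231, 'cx': 325.7486, 'cy': 243.8267, 'dist': [0.0618, 0.0, 0.0, 0.0, 0.0], 'pose': [[-0.018, -0.9953, 0.0954, 0.4775], [-0.9998, 0.018, -0.0007, -0.0055], [-0.001, -0.0954, -0.9954, 1.691], [0.0, 0.0, 0.0, 1.0]]}
probe 0.43 [386.0, 232.0, 399.0, 245.0] 148
probe 0.3 [240.0, 234.0, 286.0, 280.0] 1793
stand 0.56 [374.0, 222.0, 408.0, 254.0] 670
board 0.71 [242.0, 230.0, 284.0, 282.0] 1845
test_spot 0.61 [240.0, 236.0, 282.0, 283.0] 1813
holder 0.7 [232.0, 232.0, 289.0, 286.0] 2653
0.0187
{'t': 0.6, 'joints': array([-1.31320034e+00,  2.16832030e-01,  1.61336469e+00,  2.32027998e-05,
        1.31128452e+00, -1.12181611e-01]), 'dq': array([ 0.0007563 , -0.00108626, -0.00014464,  0.00069153,  0.00129241,
        0.00099421]), 'effort': array([-3.37270103e-04, -3.96581519e+01, -3.04029572e+01, -1.52387161e-04,
        1.19983888e-03, -6.98391403e-06]), 'tool_pos': array([ 0.22592783, -0.58277809,  0.23136095]), 'tool_rot': array([9.82957245e-01, 1.83834302e-01, 1.52304006e-05, 5.47479696e-05]), 'force': array([-0.30782943, -1.17053547, -0.970624  ]), 'ft_torque': array([-0.00628285,  0.02029886, -0.03436814]), 'grasp_force': 0.0, 'grip_width': 0.999095608287592}
```

View pics/scene0.png

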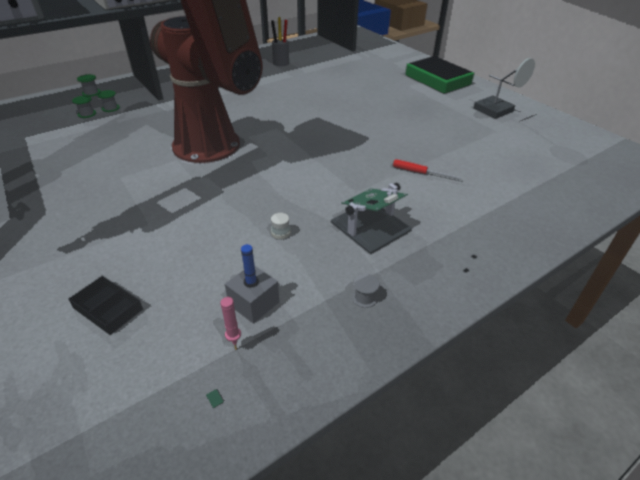

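Run:
```python
import cv2
a=cv2.imread("pics/top0.png")[200:310,210:430]
b=cv2.imread("pics/scene0.png")[175:355,210:430]
cv2.imwrite("pics/topc.png",cv2.resize(a,None,fx=3.6,fy=3.6,interpolation=2))
cv2.imwrite("pics/scc.png",cv2.resize(b,None,fx=3.3,fy=3.3,interpolation=2))
```

```text
(no output)
```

View pics/topc.png

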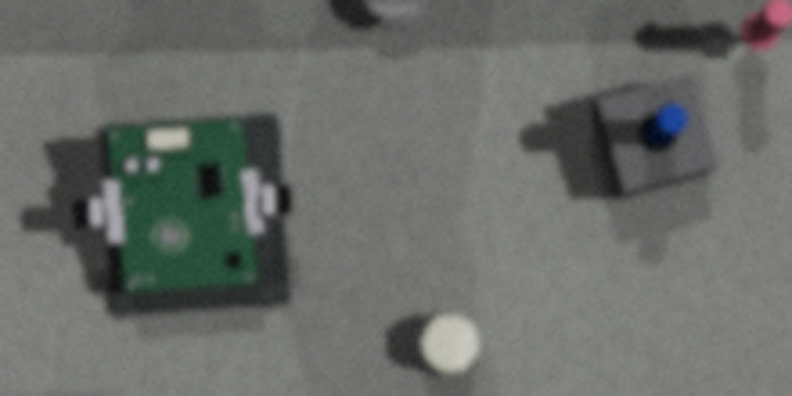

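View pics/scc.png

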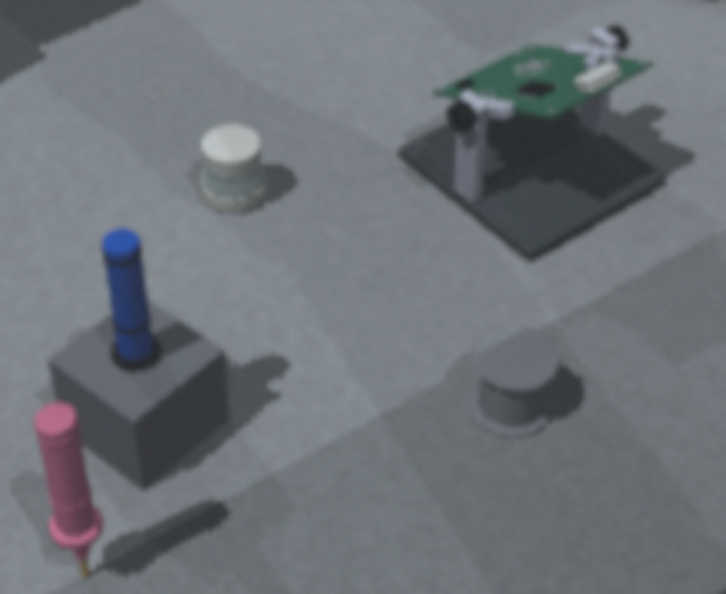

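The pictures show the blue probe in the stand (scene about (248,265), top about (396,233)), the pink decoy beside it, and the pad near top (257,265) and scene (371,195). Next I fit the poses to hand-picked corners from both views.

```bash
cat > h.py <<'E'
import numpy as np,cv2
from scipy.optimize import least_squares
from scipy.spatial.transform import Rotation as R
from workcell import *
def proj(c,P):
    k=calibration(c);T=np.linalg.inv(k["pose"])
    K=np.array([[k["fx"],0,k["cx"]],[0,k["fy"],k["cy"]],[0,0,1]])
    return cv2.projectPoints(np.atleast_2d(P).astype(float),cv2.Rodrigues(T[:3,:3])[0],T[:3,3],K,np.array(k["dist"]))[0][:,0]
def ct(a):return (np.atleast_2d(a)+.5)/3.6-.5+[210,200]
def cs(a):return (np.atleast_2d(a)+.5)/3.3-.5+[210,175]
def board(p):
    x,y,yaw,tilt,h=p
    H=R.from_euler('z',yaw); B=H*R.from_euler('y',-tilt)
    return np.array([x,y,0]),H,np.array([x,y,h]),B
BL=np.array([[-.065,-.05,0],[-.065,.05,0],[.065,.05,0],[.065,-.05,0],[-.022,.012,.002]])
E
cat > fit.py <<'E'
from h import *
sB=cs([(437,92),(532,45),(652,65),(550,117),(532,67)])
tB=ct([(258,284),(124,292),(107,128),(243,120),(170,235)])
HL=np.array([[-.075,-.07,.012],[.075,-.07,.012],[.075,.07,.012]]);sH=cs([(400,152),(532,258),(664,183)])
HT=np.array([[-.075,.07,.012],[-.075,-.07,.012],[.075,-.07,.012]]);tH=ct([(112,314),(287,300),(274,115)])
def f(p,full=False):
    o,H,c,B=board(p[:5]); d=p[5:9].reshape(2,2)
    W=c+B.apply(BL)
    r=[proj("scene",W)+d[0]-sB,proj("top",W)+d[1]-tB,proj("scene",o+H.apply(HL))+d[0]-sH,proj("top",o+H.apply(HT))+d[1]-tH]
    return r if full else np.r_[np.vstack(r).ravel(),(p[4]-.09)/.002,p[5:9]*.7]
s=least_squares(f,[.5,.1,0,.33,.09,0,0,0,0],loss="soft_l1")
o,H,c,B=board(s.x);print(np.round(s.x,4),"tilt",np.degrees(s.x[3]));print([np.round(a,1).tolist() for a in f(s.x,True)])
print("spot",c+B.apply(BL[4]),"normal",B.apply([0,0,1]))
# probe: blue mask principal points
def g(q):
    P=[[q[0],q[1],.16],[q[0],q[1],.068]]
    return np.vstack([proj("scene",P)-cs([(122,240),(136,350)]),proj("top",P)-ct([(672,119),(658,134)])]).ravel()
q=least_squares(g,[.5,-.1],loss="soft_l1");print("probe",q.x,np.round(q.fun,1))
for n in("jar","reel","driver","parts_tray"):
    for d in cut_out(n,"top")[:2]:
        k=calibration("top");K=np.array([[k["fx"],0,k["cx"]],[0,k["fy"],k["cy"]],[0,0,1]])
        r=np.array(d["rect"]);m=np.array([[(r[0]+r[2])/2,(r[1]+r[3])/2]],float)
        v=np.r_[cv2.undistortPoints(m,K,np.array(k["dist"]))[0,0],1];w=k["pose"][:3,:3]@v;t=k["pose"][:3,3]
        print(n,round(d["p"],2),r.tolist(),np.round(t+w*(.03-t[2])/w[2],3))
E
python3 fit.py
```

```text
Traceback (most recent call last):
  File "fit.py", line 12, in <module>
    o,H,c,B=board(s.x);print(np.round(s.x,4),"tilt",np.degrees(s.x[3]));print([np.round(a,1).tolist() for a in f(s.x,True)])
            ~~~~~^^^^^
  File "h.py", line 12, in board
    x,y,yaw,tilt,h=p
    ^^^^^^^^^^^^^^
ValueError: too many values to unpack (expected 5)
```

```bash
sed -i 's/tilt,h=p$/tilt,h=p[:5]/' h.py; python3 fit.py
```

```text
[ 0.5997  0.1699  0.0495  0.4051  0.0916  0.271   1.2519 -0.0693  0.441 ] tilt 23.210510586114438
[[[-1.2, 0.4], [0.1, 0.2], [0.7, -0.0], [0.1, 0.4], [0.1, 0.1]], [[-0.3, -0.4], [0.3, -0.1], [-0.1, -0.1], [-0.3, -0.4], [-0.2, 0.2]], [[-0.8, -0.7], [-0.4, -0.3], [1.3, -1.2]], [[-0.6, 0.3], [0.5, 0.8], [0.9, -0.5]]]
spot [0.57810795 0.18085718 0.08474487] normal [-0.39362835 -0.01948885  0.91906306]
probe [ 0.65063258 -0.18947583] [-0.4 -0.6 -0.1 -0.1 -0.1 -0.3 -0.2 -0.6]
jar 0.63 [326.5, 287.2, 339.9, 304.5] [ 0.491 -0.025  0.03 ]
reel 0.79 [306.6, 182.9, 329.0, 210.0] [0.772 0.013 0.03 ]
driver 0.75 [143.1, 265.8, 184.1, 325.2] [0.501 0.445 0.03 ]
parts_tray 0.76 [460.2, 266.8, 503.6, 318.6] [ 0.493 -0.437  0.03 ]
```

Request:
move_arm(
  plan=[
    [0,0.25,0.23,0,0,0,-0.06],
    [0,0.6,0.56,0,0,0,-0.13],
    [0,1,0.93,0,0,0,-0.2],
    [0,1,0.93,0,0,0,-0.247],
  ],
  force=60,
)

```text
t: 1.2
tool_pos: [0.3294, -0.4859, 0.2312]
tool_rot: [1.0, 0.0, 0.001, -0.001]
force: [-0.5, -0.4, -0.9]
grip_width: 1.0
grasp_force: 0.0
```

```bash
cat > fit2.py <<'E'
from h import *
# silhouette refinement from saved first pictures
S=8
def green(n):
    a=cv2.imread(n).astype(float);g=a[:,:,1]-(a[:,:,0]+a[:,:,2])/2
    return g
W={}
for c in("scene","top"):W[c]=green(f"pics/{c}0.png")
x0=np.array([.5997,.1699,.0495,.4051,.0916,.271,1.2519,-.0693,.441])
E4=np.vstack([BL[:4],BL[:4]-[0,0,.003]])
def render(c,pts):
    hull=cv2.convexHull(pts.astype(np.float32))[:,0]
    m=np.zeros((480*S//2,640*S//2),np.uint8)
    off=np.array([200,160]) if c=="scene" else np.array([200,200])
    m=np.zeros((160*S,240*S),np.uint8)
    cv2.fillPoly(m,[np.round(((hull-off+.5)*S-.5)*16).astype(np.int32)],255,shift=4)
    m=cv2.resize(m,(240,160),interpolation=cv2.INTER_AREA).astype(float)/255
    return cv2.GaussianBlur(m,(0,0),.7),off
def res(p,show=False):
    o,H,cc,B=board(p);out=[]
    for i,c in enumerate(("scene","top")):
        d=p[5+2*i:7+2*i]
        m,off=render(c,proj(c,cc+B.apply(E4))+d)
        m0,_=render(c,proj(c,cc+B.apply(E4*[.8,.75,1]))+d)
        g=W[c][off[1]:off[1]+160,off[0]:off[0]+240]
        lvl=np.percentile(g[m0>.9],50);g=np.clip(g/lvl,0,1)
        m0,_=render(c,proj(c,board(x0)[2]+board(x0)[3].apply(E4*[.75,.7,1]))+x0[5+2*i:7+2*i])
        mo,_=render(c,proj(c,board(x0)[2]+board(x0)[3].apply(E4*[1.12,1.16,1]))+x0[5+2*i:7+2*i])
        cl,_=render(c,proj(c,board(x0)[2]+board(x0)[3].apply([[a*.03,b*.09,z] for a in(-1,1) for b in(-1,1) for z in(-.02,.03)]))+x0[5+2*i:7+2*i])
        w=(1-m0)*(mo>.5)*(cl<.05); r=(m-g)*w
        if show:print(c,"lvl",lvl,"rms",np.sqrt((r**2).sum()/w.sum()))
        out.append(r.ravel())
    return np.r_[np.hstack(out),(p[4]-.0905)/.001*.3,p[5:9]*.3]
s=least_squares(res,x0,diff_step=None,x_scale=[.001,.001,.01,.01,.001,.3,.3,.3,.3],loss="soft_l1",f_scale=.3,method="trf") if 0 else None
from scipy.optimize import minimize
sc=np.array([.001,.001,.01,.02,.001,.3,.3,.3,.3])
cost=lambda u:np.minimum(np.abs(res(x0+u*sc)),.6).__pow__(2).sum()
b=minimize(cost,np.zeros(9),method="Powell",options=dict(maxiter=15,xtol=.02,ftol=1e-4))
p=x0+b.x*sc;res(x0,True);res(p,True)
o,H,c,B=board(p);print(cost(b.x*0),b.fun,np.round(p,4),"tilt",np.degrees(p[3]),"spot",c+B.apply(BL[4]),"n",B.apply([0,0,1]))
print("pad px",proj("scene",c+B.apply(BL[4]))+p[5:7],"seen",cs((532,67)),proj("top",c+B.apply(BL[4]))+p[7:9],ct((170,235)))
for t in(-2,-1,1,2):
    f=lambda v:cost(np.r_[v[:3],(p[3]-x0[3]+np.radians(t))/sc[3],v[3:]])
    q=minimize(f,np.delete(b.x,3),method="Powell",options=dict(maxiter=4,xtol=.05,ftol=1e-3));print(t,q.fun)
E
time timeout 400 python3 fit2.py
```

```text
scene lvl 20.0 rms 0.03685560719542396
top lvl 29.0 rms 0.23842428556407189
scene lvl 20.5 rms 0.026713291632050145
top lvl 29.0 rms 0.22851999694484715
37.16525969568212 33.993182682509676 [ 5.987e-01  1.698e-01  4.900e-02  4.233e-01  9.050e-02 -0.000e+00
  1.000e-04 -5.780e-02  4.091e-01] tilt 24.25310873510726 spot [0.57723393 0.18077337 0.08328327] n [-0.41027434 -0.02013907  0.91173976]
pad px [[370.3865097  194.16407948]] seen [[370.86363636 194.95454545]] [[256.80586684 265.44313642]] [[256.86111111 264.91666667]]Traceback (most recent call last):
  File "fit2.py", line 44, in <module>
    q=minimize(f,np.delete(b.x,3),method="Powell",options=dict(maxiter=4,xtol=.05,ftol=1e-3));print(t,q.fun)
    res = _minimize_powell(fun, x0, args, callback, bounds, **options)
    fval, x, direc1 = _linesearch_powell(func, x, direc1,
                      ~~~~~~~~~~~~~~~~~~^^^^^^^^^^^^^^^^^
                                         tol=xtol * 100,
                                         ^^^^^^^^^^^^^^^
                                         lower_bound=lower_bound,
                        
[... 990 characters left out ...]
     ~~~~^^^^^^^^^^^^^^^^^^^^^^^^^^^^^^^^^^^^^^^^^^^^^^^^^^^^^
  File "fit2.py", line 37, in <lambda>
    cost=lambda u:np.minimum(np.abs(res(x0+u*sc)),.6).__pow__(2).sum()
                                    ~~~^^^^^^^^^
  File "fit2.py", line 29, in res
    cl,_=render(c,proj(c,board(x0)[2]+board(x0)[3].apply([[a*.03,b*.09,z] for a in(-1,1) for b in(-1,1) for z in(-.02,.03)]))+x0[5+2*i:7+2*i])
                  ~~~~^^^^^^^^^^^^^^^^^^^^^^^^^^^^^^^^^^^^^^^^^^^^^^^^^^^^^^^^^^^^^^^^^^^^^^^^^^^^^^^^^^^^^^^^^^^^^^^^^^^^^^^
  File "h.py", line 6, in proj
    k=calibration(c);T=np.linalg.inv(k["pose"])
ValueError: time passes only in moves, steps and waits

real	0m4.086s
user	0m3.999s
sys	0m0.117s
```

```bash
python3 - <<'E'
s=open("h.py").read()
s=s.replace("def proj","_k={c:calibration(c) for c in('scene','top')}\ndef proj").replace("k=calibration(c);","k=_k[c];")
open("h.py","w").write(s)
t=open("fit2.py").read()
t=t.replace("maxiter=15","maxiter=60").replace('if show:print','if show:cv2.imwrite(f"pics/dbg_{c}.png",np.hstack([cv2.resize((np.clip(z[20:110,15:215],0,1)*255).astype(np.uint8),None,fx=2,fy=2) for z in(g,abs(r))]))\n        if show:print')
open("fit2.py","w").write(t)
E
timeout 500 python3 fit2.py; python3 -c "
import cv2,numpy as np
cv2.imwrite('pics/dbg.png',np.vstack([cv2.imread('pics/dbg_scene.png'),cv2.imread('pics/dbg_top.png')]))"
```

```text
scene lvl 20.0 rms 0.03685560719542396
top lvl 29.0 rms 0.23842428556407189
scene lvl 20.5 rms 0.026713291632050145
top lvl 29.0 rms 0.22851999694484715
37.16525969568212 33.993182682509676 [ 5.987e-01  1.698e-01  4.900e-02  4.233e-01  9.050e-02 -0.000e+00
  1.000e-04 -5.780e-02  4.091e-01] tilt 24.25310873510726 spot [0.57723393 0.18077337 0.08328327] n [-0.41027434 -0.02013907  0.91173976]
pad px [[370.3865097  194.16407948]] seen [[370.86363636 194.95454545]] [[256.80586684 265.44313642]] [[256.86111111 264.91666667]]
-2 35.765002187931884
-1 34.50757943191442
1 34.016992352289115
2 34.3474213317421
```

View pics/dbg.png

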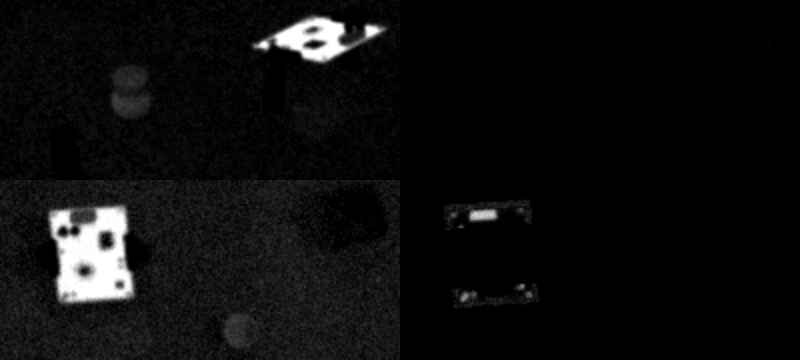

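Request:
move_arm(
  plan=[
    [0,0.25,0.23,0,0,0,0],
    [0,0.6,0.56,0,0,0,0],
    [0,1,0.93,0,0,0,0],
  ],
)

```text
t: 1.5
tool_pos: [0.4233, -0.3991, 0.2316]
tool_rot: [1.0, -0.001, 0.0, 0.0]
force: [0.3, -0.8, 0.0]
grip_width: 1.003
grasp_force: 0.0
```

```bash
cat > fit3.py <<'E'
from h import *
from scipy.ndimage import map_coordinates
L=[]
for t in np.linspace(-.044,.044,23):L+=[(.065,t,1,0),(-.065,t,-1,0)]
for t in np.r_[np.linspace(-.06,-.04,7),np.linspace(.04,.06,7)]:L+=[(t,.05,0,1),(t,-.05,0,-1)]
L=np.array(L);P=np.c_[L[:,:2],0*L[:,0]];Nn=np.c_[L[:,2:],0*L[:,0]]
G={}
for c in("scene","top"):
    a=cv2.imread(f"pics/{c}0.png").astype(float);g=a[:,:,1]-(a[:,:,0]+a[:,:,2])/2
    G[c]=g
def sil(c,p):
    o,H,cc,B=board(p)
    a=proj(c,cc+B.apply(P));b=proj(c,cc+B.apply(P-[0,0,.003]));e=proj(c,cc+B.apply(P+Nn*.004))-a
    tg=proj(c,cc+B.apply(P+Nn[:,[1,0,2]]*.004))-a
    n=np.c_[-tg[:,1],tg[:,0]];n/=np.linalg.norm(n,axis=1)[:,None];n*=np.sign((n*e).sum(1))[:,None]
    s=((b-a)*n).sum(1);a=a+np.maximum(s,0)[:,None]*n
    return a,n
def measure(p):
    M={}
    for i,c in enumerate(G):
        a,n=sil(c,p);a=a+p[5+2*i:7+2*i];d=np.arange(-4,4.01,.1)
        q=a[:,None]+d[None,:,None]*n[:,None]
        v=map_coordinates(G[c],[q[...,1],q[...,0]],order=1)
        lo=np.median(v[:,-10:]);hi=np.percentile(v[:,:25],75)
        f=(v-lo)/(hi-lo)
        m=np.array([d[len(d)-1-np.argmax(r[::-1]>.5)] if (r>.5).any() and r[-1]<.3 else np.nan for r in f])
        M[c]=(a+m[:,None]*n)
    return M
p=np.array([.5995,.1699,.0495,.4051,.0905,0,.8,0,.4])
for fixoff in(.3,1.,3.):
  for it in range(6):
    M=measure(p)
    def f(p):
        out=[]
        for i,c in enumerate(G):
            a,n=sil(c,p);r=((a+p[5+2*i:7+2*i]-M[c])*n).sum(1);out.append(np.nan_to_num(r))
        o,H,cc,B=board(p);pd=cc+B.apply(BL[4])
        out+=[2*(proj("scene",pd)+p[5:7]-cs((532,67))).ravel(),2*(proj("top",pd)+p[7:9]-ct((170,235))).ravel()]
        return np.r_[np.hstack(out),(p[4]-.0905)/.001,p[5:9]/fixoff*3]
    s=least_squares(f,p,loss="soft_l1",f_scale=.4,x_scale=[.001,.001,.01,.01,.001,.3,.3,.3,.3]);p=s.x
  o,H,c,B=board(p);N=len(L)
  C=np.linalg.inv(s.jac.T@s.jac)
  print(np.round(p,4),"tilt",np.degrees(p[3]).round(2),"+-",np.degrees(C[3,3]**.5*.4).round(2),"spot",np.round(c+B.apply(BL[4]),4),"n",np.round(B.apply([0,0,1]),4))
  r=s.fun
  for nm,o in(("scene",0),("top",N)):print(nm,[(np.round(np.median(r[o:o+N][k]),2),np.round(np.std(r[o:o+N][k]),2)) for k in(L[:,2]==1,L[:,2]==-1,L[:,3]==1,L[:,3]==-1)],np.isnan(M[nm][:,0]).sum())
  print("pad",r[2*N:2*N+4]/2)
E
python3 fit3.py
```

```text
[0.5981 0.1703 0.0464 0.4269 0.0892 0.0137 0.0091 0.0087 0.014 ] tilt 24.46 +- 0.16 spot [0.5767 0.1813 0.0819] n [-0.4136 -0.0192  0.9102]
scene [(np.float64(0.0), np.float64(0.2)), (np.float64(0.0), np.float64(0.78)), (np.float64(0.18), np.float64(0.54)), (np.float64(0.1), np.float64(0.51))] 15
top [(np.float64(0.02), np.float64(0.13)), (np.float64(-0.0), np.float64(0.64)), (np.float64(-0.05), np.float64(0.87)), (np.float64(-0.1), np.float64(0.23))] 8
pad [-0.47581223 -0.50585661 -0.11946773  0.34402578]
[0.5984 0.1703 0.0454 0.4261 0.0898 0.1182 0.112  0.055  0.1409] tilt 24.42 +- 0.16 spot [0.577  0.1813 0.0826] n [-0.4129 -0.0188  0.9106]
scene [(np.float64(0.0), np.float64(0.21)), (np.float64(0.0), np.float64(0.35)), (np.float64(0.19), np.float64(0.58)), (np.float64(0.12), np.float64(0.51))] 15
top [(np.float64(0.1), np.float64(0.12)), (np.float64(0.0), np.float64(0.63)), (np.float64(-0.11), np.float64(0.88)), (np.float64(-0.09), np.float64(0.26))] 8
pad [-0.2664743  -0.55521147 -0.11467436  0.3578514 ]
[0.5983 0.1704 0.0462 0.4262 0.0903 0.2155 0.3016 0.1237 0.1425] tilt 24.42 +- 0.17 spot [0.5769 0.1814 0.083 ] n [-0.4129 -0.0191  0.9106]
scene [(np.float64(0.0), np.float64(0.23)), (np.float64(-0.01), np.float64(0.34)), (np.float64(0.2), np.float64(0.64)), (np.float64(0.09), np.float64(0.52))] 15
top [(np.float64(0.0), np.float64(0.12)), (np.float64(-0.0), np.float64(0.65)), (np.float64(-0.1), np.float64(0.88)), (np.float64(-0.1), np.float64(0.27))] 8
pad [-0.15239232 -0.55946812 -0.09542108  0.38325306]
```

Request:
move_arm(
  plan=[
    [0,0.35,0.33,0,0,0,0],
    [0,0.7,0.65,0,0,0,0],
    [0,1,0.93,0,0,0,0],
  ],
)

```text
t: 1.8
tool_pos: [0.5242, -0.305, 0.2316]
tool_rot: [1.0, 0.0, 0.0, 0.0]
force: [-0.0, 0.7, 0.2]
grip_width: 0.999
grasp_force: 0.0
```

Request:
move_arm(
  plan=[
    [0,0.4,0.38,0,0,0,0],
    [0,0.8,0.76,0,0,0,0],
    [0,1,1,0,0,0,0],
    [0,1,1,0,0,0,0],
  ],
)

```text
t: 2.2
tool_pos: [0.6257, -0.2022, 0.2313]
tool_rot: [1.0, 0.003, 0.001, -0.001]
force: [-0.1, -0.1, -0.2]
grip_width: 1.001
grasp_force: 0.0
```

Request:
move_arm(
  plan=[
    [0,0.15,0.08,-0.3,0,0,0],
    [0,0.246,0.145,-0.6,0,0,0],
    [0,0.246,0.145,-0.9,0,0,0],
    [0,0.246,0.145,-1,0,0,0],
    [0,0.246,0.145,-1,0,0,0],
  ],
)

```text
t: 2.7
tool_pos: [0.6451, -0.1922, 0.1287]
tool_rot: [1.0, -0.001, -0.002, -0.001]
force: [-0.7, 0.1, 0.2]
grip_width: 1.004
grasp_force: 0.0
```

Run:
```python
from workcell import *
import cv2
a=read_camera("scene")[150:390,160:440,::-1]
b=read_camera("top")[170:290,330:470,::-1]
import numpy as np
A=cv2.resize(a,(560,480),interpolation=2);Bm=cv2.resize(b,(560,480),interpolation=2)
cv2.imwrite("pics/g1.png",cv2.resize(np.hstack([A,Bm]),(800,343)))
s=read_state();print(s["tool_pos"],s["tool_rot"],s["force"])
```

```text
[ 0.64771154 -0.19318186  0.13268912] [ 9.99999350e-01 -6.66826596e-04  8.27748071e-04  4.13590207e-04] [-0.38381631 -0.1214365   0.11978909]
```

View pics/g1.png

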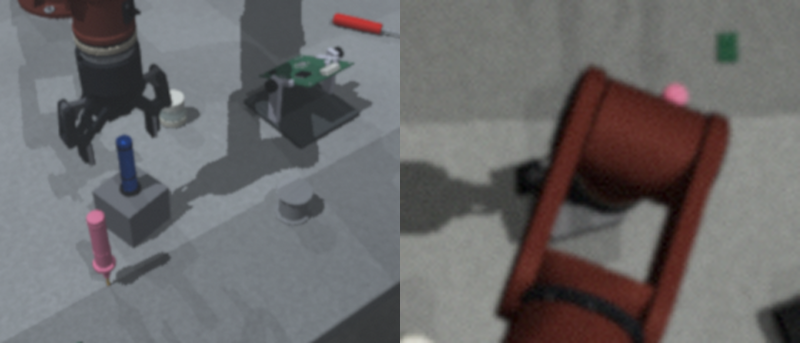

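Request:
move_arm(
  plan=[
    [0,0,0,-0.12,0,0,0],
    [0,0,0,-0.25,0,0,0],
    [0,0,0,-0.25,0,0,0],
    [0.4,0,0,-0.25,0,0,0],
    [0.6,0,0,-0.25,0,0,0],
    [1,0,0,-0.25,0,0,0],
    [1,0,0,-0.25,0,0,0],
    [1,0,0,-0.25,0,0,0],
    [1,0,0,-0.25,0,0,0],
    [1,0,0,-0.25,0,0,0],
  ],
  force=50,
)

```text
t: 3.8
tool_pos: [0.6475, -0.1923, 0.1066]
tool_rot: [1.0, -0.0, 0.0, 0.0]
force: [0.3, -0.2, 1.5]
grip_width: 0.246
grasp_force: 48.9
```

Request:
move_arm(
  plan=[
    [1,0,0,0.06,0,0,0],
    [1,0,0,0.2,0,0,0],
    [1,0,0,0.4,0,0,0],
    [1,0,0,0.6,0,0,0],
    [1,0,0,0.8,0,0,0],
    [1,0,0,0.95,0,0,0],
    [1,0,0,1,0,0,0],
    [1,0,0,1,0,0,0],
  ],
)

```text
t: 4.6
tool_pos: [0.6478, -0.1926, 0.2078]
tool_rot: [1.0, -0.0, 0.001, 0.0]
force: [0.5, 0.1, -2.2]
grip_width: 0.246
grasp_force: 48.9
```

```bash
cat > look.py <<'E'
import sys
from h import *
n=sys.argv[1];tcp=np.array(eval(sys.argv[2]));z=np.array(eval(sys.argv[3]));z/=np.linalg.norm(z)
x0,y0,w,h=eval(sys.argv[4])
a=read_camera("scene")[:,:,::-1].copy();cv2.imwrite(f"pics/{n}_raw.png",a)
c=cv2.resize(a[y0:y0+h,x0:x0+w],None,fx=600/h,fy=600/h,interpolation=2);k=600/h
def q(P):return (proj("scene",P)+.5-[x0,y0])*k-.5
# predicted: tip, guard, top
tip=tcp-z*.086
for d in(0,.045,.14):
    u=q(tip+z*d)[0];print(d,u.round(1));cv2.circle(c,tuple(np.round(u).astype(int)),2,(0,255,255),-1)
cv2.imwrite(f"pics/{n}.png",c)
s=[read_state() for _ in range(5)];print(s[-1]["t"],s[-1]["force"].round(2),s[-1]["tool_pos"].round(4),s[-1]["grasp_force"])
E
python3 look.py l1 "[.6506,-.1895,.206]" "[0,0,1]" "[200,180,140,140]"
```

```text
Traceback (most recent call last):
  File "look.py", line 3, in <module>
    n=sys.argv[1];tcp=np.array(eval(sys.argv[2]));z=np.array(eval(sys.argv[3]));z/=np.linalg.norm(z)
                                                                                ^^^^^^^^^^^^^^^^^^^^
numpy._core._exceptions._UFuncOutputCastingError: Cannot cast ufunc 'divide' output from dtype('float64') to dtype('int64') with casting rule 'same_kind'
```

```bash
sed -i 's/sys.argv\[3\]))/sys.argv[3]),float)/' look.py; python3 look.py l1 "[.6478,-.1925,.206]" "[0,0,1]" "[200,180,140,140]"
```

```text
0 [199.5 352.4]
0.045 [189.2 278.6]
0.14 [164.8 104.1]
4.65 [ 0.85 -0.12 -2.02] [ 0.6471 -0.1923  0.2063] 48.92076015472412
```

View pics/l1.png

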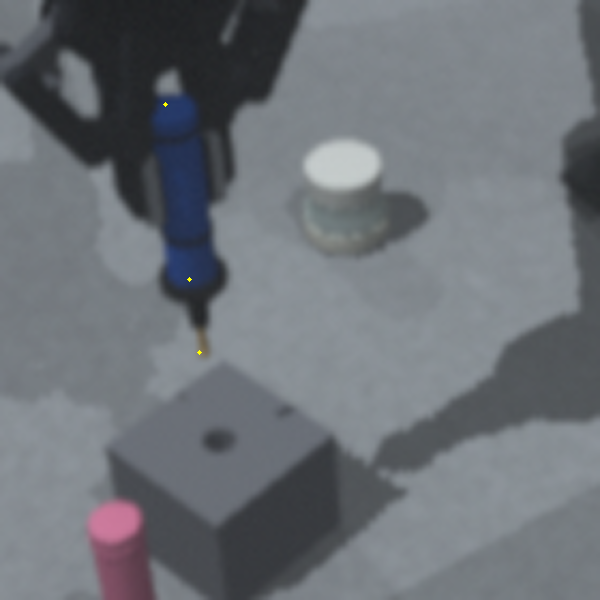

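```bash
cat > axis.py <<'E'
from h import *
def mid(f,box):
    a=cv2.imread(f).astype(float);x0,y0,x1,y1=box
    g=np.clip(a[:,:,0]-(a[:,:,1]+a[:,:,2])/2-8,0,40);g=g[y0:y1,x0:x1]
    v=[];
    for i,r in enumerate(g):
        if r.max()>20:v.append((y0+i,x0+(r*np.arange(len(r))).sum()/r.sum(),(r>10).sum()))
    return np.array(v)
if __name__=="__main__":
    for f,box,zt,c in(("pics/scene0.png",(230,235,275,300),.16,[.6506,-.1895]),("pics/l1_raw.png",(225,195,262,255),.26,[.6506,-.1895])):
        v=mid(f,box);w=v[4:-6];s=np.polyfit(w[:,0],w[:,1],1)
        pr=proj("scene",[[*c,zt],[*c,zt-.09]]);ps=(pr[1]-pr[0])
        print(f,len(v),v[0],v[-1],"slope",s[0],"pred",ps[0]/ps[1],"x at mid",np.polyval(s,w[:,0].mean()),pr[0,0]+ps[0]/ps[1]*(w[:,0].mean()-pr[0,1]),"diff deg",np.degrees(s[0]-ps[0]/ps[1]))
E
python3 axis.py
```

```text
pics/scene0.png 40 [244.         247.06896552   8.        ] [283.         250.22544643   7.        ] slope 0.10328973152168638 pred 0.13522263837872675 x at mid 247.8552877334376 248.30472661988384 diff deg -1.8296207904927795
pics/l1_raw.png 44 [202.        240.5144357   8.       ] [246.         243.72065728   8.        ] slope 0.09281102510156825 pred 0.13565869998848606 x at mid 242.2532968386567 242.9021011599515 diff deg -2.454990932969078
```

Request:
move_arm(
  plan=[
    [1,-0.05,0.1,0.15,0,0,0],
    [1,-0.1,0.3,0.3,0,0,0],
    [1,-0.2,0.6,0.4,0,0,0],
    [1,-0.3,0.9,0.4,0,0,0],
    [1,-0.35,1,0.4,0,0,0],
  ],
)

```text
t: 5.15
tool_pos: [0.611, -0.089, 0.2466]
tool_rot: [1.0, 0.001, -0.001, -0.001]
force: [-0.7, -0.7, -1.5]
grip_width: 0.244
grasp_force: 49.0
```

Request:
move_arm(
  plan=[
    [1,-0.15,0.3,0,0,0,0],
    [1,-0.3,0.6,0,0,-0.03,0],
    [1,-0.45,0.85,0,0,-0.07,0],
    [1,-0.6,1,0,0,-0.1,0],
  ],
)

```text
t: 5.55
tool_pos: [0.5506, 0.0095, 0.2456]
tool_rot: [0.997, 0.0, 0.075, -0.0]
force: [-0.9, -0.2, -1.0]
grip_width: 0.243
grasp_force: 49.1
```

Request:
move_arm(
  plan=[
    [1,-0.1,0.25,0,0,-0.03,0],
    [1,-0.15,0.5,0,0,-0.07,0],
    [1,-0.2,0.75,0,0.01,-0.12,0],
    [1,-0.257,0.9,0,0.0128,-0.179,0],
    [1,-0.257,1,0,0.0128,-0.179,0],
  ],
)

```text
t: 6.05
tool_pos: [0.5217, 0.1086, 0.2426]
tool_rot: [0.979, -0.0, 0.205, -0.01]
force: [-0.4, 0.7, -1.4]
grip_width: 0.241
grasp_force: 49.1
```

Request:
move_arm(
  plan=[
    [1,0,0.2,0,0,0,0],
    [1,0,0.4,-0.1,0,0,0],
    [1,0,0.6,-0.3,0,0,0],
    [1,0,0.683,-0.45,0,0,0],
    [1,0,0.683,-0.57,0,0,0],
    [1,0,0.683,-0.57,0,0,0],
    [1,0,0.683,-0.57,0,0,0],
  ],
)

```text
t: 6.75
tool_pos: [0.5264, 0.1754, 0.1891]
tool_rot: [0.978, -0.001, 0.207, -0.009]
force: [0.1, -0.2, -1.0]
grip_width: 0.243
grasp_force: 49.2
```

```bash
python3 look.py h1 "[.5299,.1788,.189]" "[-.4063,-.0187,.9135]" "[310,100,140,140]"; python3 -c "
from h import *
r=R.from_quat(read_state()['tool_rot']);print(r.as_matrix()[:,2],calibration('top') is None)
cv2.imwrite('pics/h1_top.png',read_camera('top')[:,:,::-1])"
```

```text
0 [249.8 355.5]
0.045 [233.4 278.8]
0.14 [197.2 108.6]
6.8 [ 0.65  0.61 -1.41] [0.527  0.1754 0.19  ] 49.168113470077515
[ 0.40732902  0.01806867 -0.91310273] False
```

View pics/h1.png

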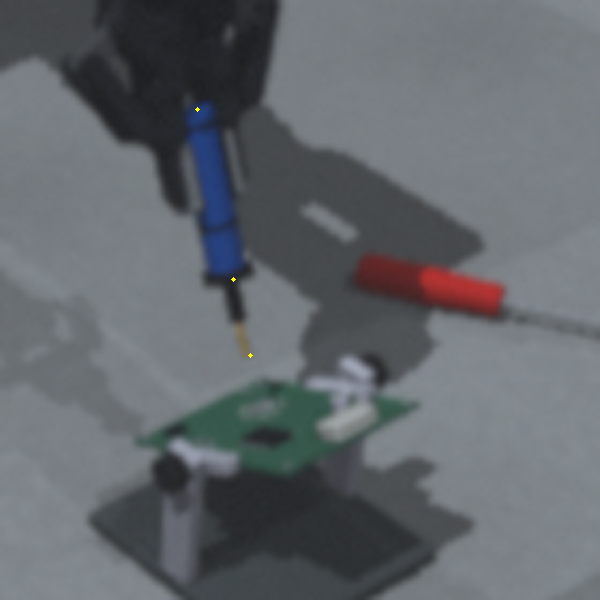

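```bash
cat > fit4.py <<'E'
from axis import *
import runpy,io,contextlib
with contextlib.redirect_stdout(io.StringIO()):F=runpy.run_path("fit3.py")
M,sil,L,G=F["M"],F["sil"],F["L"],F["G"]
import h
n=np.array([-.4063,-.0187,.9135])
obs=[("pics/scene0.png",(230,235,275,300),np.array([.6506,-.1895,.02]),np.array([0,0,1.])),
 ("pics/l1_raw.png",(225,195,262,255),np.array([.6506,-.1895,.12]),np.array([0,0,1.])),
 ("pics/h1_raw.png",(345,120,372,170),np.array([.577,.181,.083])+.03*n,n)]
mids=[mid(o[0],o[1])[5:-7] for o in obs]
base=h._k["scene"]["pose"].copy()
def cam(r):
    T=base.copy();d=R.from_rotvec(r[:3]).as_matrix();T[:3,:3]=T[:3,:3]@d;T[:3,3]+=r[3:6];h._k["scene"]["pose"]=T
def run(sr,st,use):
    def f(q,full=False):
        p=np.r_[q[:5],0,0,0,0];cam(q[5:11]);tp=q[11:13]
        out=[]
        for c in G:
            a,nn=sil(c,p);a=a+(tp if c=="top" else 0);out.append(np.nan_to_num(((a-M[c])*nn).sum(1)))
        o,H,cc,B=board(p);pd=cc+B.apply(BL[4])
        out+=[2*(proj("scene",pd)-cs((532,67))).ravel(),2*(proj("top",pd)+tp-ct((170,235))).ravel()]
        sl=[]
        for (fn,b,tip,ax),v in zip(obs,mids):
            pr=proj("scene",np.array([tip+ax*.055+np.r_[q[13:15],0],tip+ax*.135+np.r_[q[13:15],0]]));k=(pr[1]-pr[0])/(pr[1,1]-pr[0,1])
            out.append(use*(pr[0,0]+k[0]*(v[:,0]-pr[0,1])-v[:,1]));sl.append(np.degrees(np.polyfit(v[:,0],v[:,1],1)[0]-k[0]))
        if full:return sl,out
        return np.r_[np.hstack(out),(q[4]-.0905)/.001,q[5:8]/sr,q[8:11]/st,tp/.5,q[13:15]/.0015*2]
    q0=np.r_[.5983,.1704,.0462,.4262,.09,np.zeros(10)]
    s=least_squares(f,q0,loss="soft_l1",f_scale=.4,x_scale=np.r_[.001,.001,.01,.01,.001,[.005]*3,[.001]*3,.3,.3,.001,.001])
    q=s.x;o,H,c,B=board(q);sl,_=f(q,True)
    print("tilt",np.degrees(q[3]).round(2),"yaw",q[2].round(4),"spot",np.round(c+B.apply(BL[4]),4),"camrot deg",np.degrees(q[5:8]).round(2),"t mm",(q[8:11]*1e3).round(1),"slopes",np.round(sl,2),"cost",s.cost.round(2),"top",tp if 0 else q[11:13].round(2),"probe xy",q[13:15].round(4))
run(1e-5,1e-5,.0001)
run(.01,.002,.5)
run(.03,.002,1)
E
python3 fit4.py
```

```text
tilt 24.46 yaw 0.046 spot [0.5776 0.1813 0.0826] camrot deg [ 0. -0. -0.] t mm [-0. -0.  0.] slopes [-1.67 -2.27 -2.05] cost 8.84 top [0.08 0.38] probe xy [-0. -0.]
tilt 24.49 yaw 0.0467 spot [0.5768 0.1821 0.0831] camrot deg [ 0.03  0.02 -0.25] t mm [0.1 0.3 0. ] slopes [-1.45 -2.05 -1.81] cost 10.75 top [0.35 0.09] probe xy [-0.0001 -0.0002]
tilt 24.5 yaw 0.0467 spot [0.5768 0.1821 0.0831] camrot deg [ 0.03  0.02 -0.28] t mm [0.1 0.2 0.1] slopes [-1.41 -2.01 -1.77] cost 14.69 top [0.37 0.09] probe xy [-0.0001 -0.0002]
```

```bash
cat > fm.py <<'E'
from h import *
n=np.array([-.4063,-.0187,.9135]);F=[];P=[]
for i in range(12):
    read_camera("scene");s=read_state();F.append(s["force"]);P.append(s["tool_pos"])
F=np.array(F);print("t",s["t"],"F",F.mean(0).round(2),"Fn",(F@n).mean().round(2),"+-",((F@n).std()/12**.5).round(2),"pos",np.mean(P,0).round(4),"grip",s["grasp_force"])
E
python3 fm.py
```

```text
t 7.45 F [ 0.14 -0.02 -1.12] Fn -1.08 +- 0.09 pos [0.5269 0.1758 0.1899] grip 49.16897714138031
```

Request:
move_arm(
  plan=[
    [1,0.03,0.005,-0.05,0,0,0],
    [1,0.06,0.01,-0.1,0,0,0],
    [1,0.091,0.01,-0.183,0,0,0],
    [1,0.091,0.01,-0.183,0,0,0],
    [1,0.091,0.01,-0.183,0,0,0],
  ],
)

```text
t: 7.95
tool_pos: [0.5352, 0.1769, 0.17]
tool_rot: [0.978, -0.001, 0.207, -0.009]
force: [-0.7, 0.5, -1.0]
grip_width: 0.246
grasp_force: 49.2
```

```bash
python3 fm.py; python3 look.py h2 "[.5390,.1797,.1707]" "[-.4063,-.0187,.9135]" "[330,120,90,90]"
```

```text
t 8.55 F [-0.21  0.16 -1.22] Fn -1.03 +- 0.08 pos [0.5357 0.177  0.1712] grip 49.16904330253601
0 [269.4 472.6]
0.045 [244.3 354.9]
0.14 [188.8  94. ]
8.6 [ 0.36  0.61 -1.56] [0.5356 0.177  0.1711] 49.1686874628067
```

View pics/h2.png

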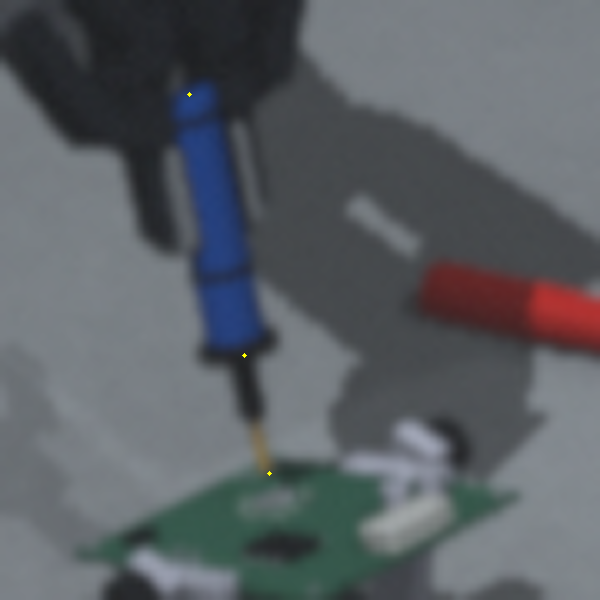

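Request:
move_arm(
  plan=[
    [1,0.01,0,-0.03,0,0,0],
    [1,0.025,0.001,-0.06,0,0,0],
    [1,0.04,0.002,-0.09,0,0,0],
    [1,0.053,0.002,-0.119,0,0,0],
    [1,0.053,0.002,-0.119,0,0,0],
  ],
)

```text
t: 9.1
tool_pos: [0.5409, 0.1772, 0.1587]
tool_rot: [0.978, -0.001, 0.207, -0.01]
force: [-0.4, 0.4, 0.8]
grip_width: 0.237
grasp_force: 49.2
```

```bash
python3 fm.py
```

```text
t 9.7 F [-1.24 -0.09 -0.  ] Fn 0.51 +- 0.11 pos [0.5409 0.1772 0.1591] grip 49.178107380867004
```

Request:
move_arm(
  plan=[
    [1,0.006,0,-0.014,0,0,0],
    [1,0.012,0.001,-0.028,0,0,0],
    [1,0.0165,0.001,-0.0375,0,0,0],
    [1,0.0165,0.001,-0.0375,0,0,0],
    [1,0.0165,0.001,-0.0375,0,0,0],
  ],
)

```text
t: 10.2
tool_pos: [0.5426, 0.1773, 0.1554]
tool_rot: [0.978, -0.001, 0.208, -0.01]
force: [-1.7, -0.3, 1.4]
grip_width: 0.243
grasp_force: 49.2
```

```bash
python3 fm.py; python3 fm.py; python3 look.py p1 "[.5459,.1800,.155]" "[-.4063,-.0187,.9135]" "[330,130,90,90]"
```

```text
t 10.8 F [-1.79 -0.09  1.07] Fn 1.7 +- 0.11 pos [0.5426 0.1773 0.1554] grip 49.18817102909088
t 11.4 F [-1.28 -0.07  1.17] Fn 1.59 +- 0.14 pos [0.5426 0.1773 0.1554] grip 49.189133048057556
0 [278.6 449.8]
0.045 [253.8 333.5]
0.14 [198.9  75.8]
11.45 [-1.36 -0.27  1.5 ] [0.5426 0.1773 0.1554] 49.18905258178711
```

View pics/p1.png

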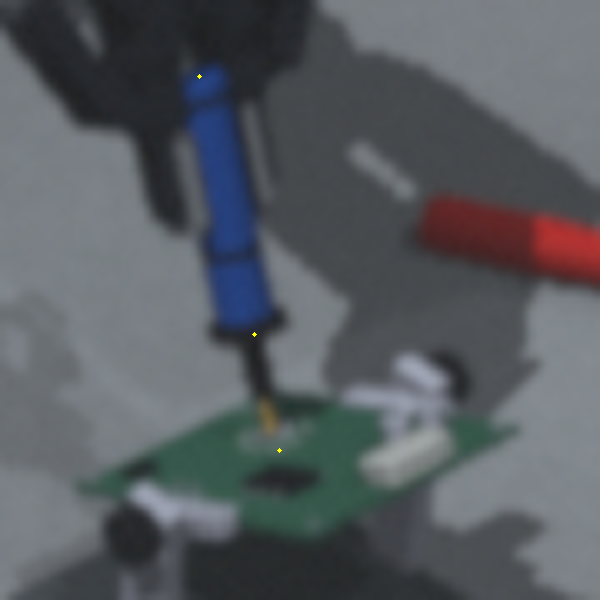

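The tip sits on the pad inside the ring, at about (272,430) in the crop. The force rise of about 2.7 N means the plunger is close to half-way in.

```bash
python3 -c "
from workcell import *
print(finish_job())"
```

```text
the job is handed in; nothing more can be done
None
```

The job is handed in with the probe gripped, square to the board to within about a degree, its tip roughly 1 mm from the centre of the test pad, and the spring pushed in about 5.7 of 12 mm (about 2.7 N).

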